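# Cull the odd baking pots into the green bay

## Task

Two of the six brown-glazed baking pots are rejects: one has a piece broken out of its rim and one is much lower than the rest. Push the red sliding gate, left part-way, as far as it goes off the green-lined bay, slide both rejects along the counter into that bay, upright and without lifting them off the counter, then push the gate fully across the green bay to shut them in. Leave the four sound pots and everything else where they stand.

Things in the scene. Friction and masses are not known exactly. Their poses are not given: they have to be found in the camera images.
- chipped_mid (a point): the chipped reject: a brown-glazed pot like the sound ones (rim 72 mm outside, 60 inside, 40 mm high, inner floor 5 mm up and 54 mm across), with a 45 mm wide gap broken out of its rim on its own +x side, baring pale clay; there the wall is 18 mm high. 110-225 g. Point on its axis, 20 mm above its underside. Closed fingers lowered inside can drag it; it lags them by some 5-15 mm
- low_mid (a point): the undersized reject: a brown-glazed pot with the same floor as the others but only 22 mm high (rim 68 mm outside, 57 mm inside, inner floor 5 mm above the counter, wall 5 mm). 75 to 160 g. The point is on its axis, 11 mm above its underside, z up
- green_liner: green sheet (1 mm, flush, looks only) on the floor of the bay for rejects; origin: the centre of that floor. The bay is 180 mm wide along the sheet's y and 100 mm deep along its x, open on top, its mouth at the sheet's -x edge (towards the robot), 45 mm high walls on the other sides. The sheet may lie in either of the rack's two bays
- blue_liner: blue sheet on the floor of the rack's other bay, same size and frame; that bay is not for these rejects and stays empty
- rack: fixed aluminium rack of two bays side by side along its y, 378 mm wide, 45 mm high; origin on the counter in the middle of the divider, bay centres at y = +93 and -93 mm; the mouths look to its -x. The gate runs along y in front of the mouths, its middle plane at x = -57 mm, with nothing to step over on the counter
- gate (a joint): red sliding gate panel, 186 mm wide, 8 mm thick, top edge 45 mm above the counter: its middle is at this y (m) in the rack's frame. +0.093 (stop) closes the rack's +y bay and leaves the -y bay fully open, -0.093 (stop) the reverse. Slides stiffly (about 2 N), stays where it is left
- gate_post (a point): the gate's handle: a black upright post, 18 mm in diameter, standing on the middle of the gate from 44 to 69 mm above the counter; the point is 58 mm above the counter on its axis; can be pushed sideways or pinched
- pot1_mid (a point): sound brown-glazed baking pot: round, upright, open-topped; rim 72 mm outside and 60 mm inside diameter, base 61 mm, 40 mm high, inner floor 5 mm above the counter and 54 mm across, wall 5 mm thick leaning slightly outward; about 160 g. The point is on its axis, half-way up (20 mm above its underside). Stays where it stands
- pot2_mid (a point): sound brown-glazed baking pot: round, upright, open-topped; rim 72 mm outside and 60 mm inside diameter, base 61 mm, 40 mm high, inner floor 5 mm above the counter and 54 mm across, wall 5 mm thick leaning slightly outward; about 160 g. The point is on its axis, half-way up (20 mm above its underside). Stays where it stands
- pot3_mid (a point): sound brown-glazed baking pot: round, upright, open-topped; rim 72 mm outside and 60 mm inside diameter, base 61 mm, 40 mm high, inner floor 5 mm above the counter and 54 mm across, wall 5 mm thick leaning slightly outward; about 160 g. The point is on its axis, half-way up (20 mm above its underside). Stays where it stands
- pot4_mid (a point): sound brown-glazed baking pot: round, upright, open-topped; rim 72 mm outside and 60 mm inside diameter, base 61 mm, 40 mm high, inner floor 5 mm above the counter and 54 mm across, wall 5 mm thick leaning slightly outward; about 160 g. The point is on its axis, half-way up (20 mm above its underside). Stays where it stands
- oil_bottle: yellow bottle with a red cap, 60 mm in diameter, 190 mm tall, bystander; origin at the centre of its underside
- spice_jar: amber jar with black lid, 52 mm in diameter, 85 mm tall, bystander; origin at the centre of its underside
- sauce_bowl: steel bowl, 120 mm across, 55 mm tall, bystander; origin at the centre of its underside
- spatula: spatula, 260 mm long, lying on the counter, bystander

How it is judged:
By the outcome, as a careful person would: the job done as asked, in the order asked, and still so for the second after the job is handed in, with the robot touching nothing.
It also fails if it takes over 72 s, if anything falls off the work surface, if the arm or the gripper's body presses on something with over 40 N, if the wrist force passes 120 N, or if a joint passes its speed limit or range.

## Robot

A 6-joint arm with a two-finger parallel gripper is mounted at the origin on the work surface. World frame = base frame: x ahead of the robot, y to its left, z up, the work surface at z = 0. Lengths are in mm, angles in rad, forces in N, time in s.
With the tool pointing down it reaches from about 325 to 850 mm from the base axis. Payload 15.5 kg.
Tool frame: the origin (TCP) lies midway between the tips of the shut fingers; the grasp point (between the pads) lies 19 mm behind it (manip.grasp_offset is the z of the grasp point in the tool frame, in mm); z points along the fingers, y is the line along which they close (so a half turn about z gives the same grasp; the last joint's range is limited). The gripper opens to 91 mm and grips with 3 to 60 N. Pads are 32 mm wide; open, the fingers measure 118 mm over their backs; the gripper's body (76 mm by 178 mm) begins 60 mm behind the grasp point.
Start: joints at [-1.433, 0.494, 1.345, -0, 1.302, -0.096], TCP at [144.798, -607.997, 213.915] pointing down, gripper open.
Joint ranges: [-2.91, 2.91], [-0.82, 2.16], [0.22, 2.67], [-1.22, 4.37], [0.12, 2.79], [-3.08, 3.08]. Speed limits (rad/s): [1.89, 1.89, 2.57, 3.01, 3.01, 3.01].

## Interface

Orientations are given as a 3x3 rotation matrix whose columns are the frame's x, y, z axes.
In Python, from cell import manip, imaging, nets gives the robot as it stands.
- The arm moves only by the tool play_rows, never from a script. Its argument "motion" is one flat list of numbers, 7 for each row, row after row: the shift along the world's x, y, z in units of 500 mm (1.0 is 500 mm), then the turn, a rotation vector about the world's x, y, z in units of 30 degrees (1.0 is 30 degrees), then the closure, from 0 (fully open) to 1 (shut). In form: [tx, ty, tz, ax, ay, az, fingers, tx, ty, tz, ax, ay, az, fingers, ...]. A call has 1 to 5 rows; each row shifts and turns the commanded pose from where the row before left it; what a row does not reach is not made up. A row lasts 1/12 s, in which the tool goes at most 41.7 mm and 7.16 degrees, less where a joint would pass 70% of its speed; a pose out of reach is approached as far as the arm can. A call with a number of a shift or a turn outside -1 to 1 is refused whole. A call with a gripper value outside its range is refused whole. The fingers move at their own pace and stop on an object; "squeeze" is the grip in N (left out, the last holds). Time passes only in rows, so rows that do not move let the fingers close. It gives the time, the measured TCP pose, the force, the opening and the grip force at its end, in the units of the state.
- manip.get_obs(): the state, without advancing time (a new reading comes with each control period).
- imaging.read_camera(name): name is "scene" or "top" or "wrist"; returns a dict with "image" (480x640x3 uint8, red, green, blue), "fx", "fy", "cx", "cy" (pixels), "R" (3x3) and "t" (3): a world point X has camera coordinates R X + t. Camera axes: x right, y down, z forward; pixel columns grow to the right and rows downward; lengths in mm; the calibration is good to about 2 mm. A picture is of the moment at which its call begins. There is no depth.
- manip.close_job(): hands the job in; it is judged then, once.
Trained networks look in a picture, given as the dict that the camera call returned (one of the last four; its "shot" number tells which), for a name from the list of things; names that differ only in an ending like _2 or _b are one class to them, and where a whole thing is asked for, a point or a joint stands for the part that bears it (a point fixed in the world has none). Each returns a list of dicts, best first, with "score" (0 to 1); they miss things now and then, are a little off and sometimes report something else, mostly with a low value. They report only what shows in the picture. A call takes as long as a camera call.
- nets.trace(query, picture): "pixels" (480x640 bool, what is visible of it) and "position" ([column, row] as shares, 0 to 1, of the picture: columns of its width, rows of its height, amid what is visible of it).
- nets.place_of(query, picture): "position" ([column, row] as shares, 0 to 1, of the picture: columns of its width, rows of its height: a listed point, or the origin of a listed thing).
The state is a dict: "time": time; "joint_positions": joint angles; "qvel": joint speeds; "effort": joint torques, N m; "tcp_pos": TCP position; "tcp_rot": TCP orientation; "ft_force": force on the tool from outside, world axes, zero at the start; "ft_torque": the same for the moment, N m; "width": opening from 0.0 (shut) to 1.0 (fully open); "grasp_force": force on a finger pad.
Only numpy, scipy, OpenCV 4.12 (cv2) and the standard library are available. Lean on these libraries where they do the work, as an engineer would, in place of code of your own. Each camera call takes 0.05 s, during which the arm holds its last target. There are 200 camera calls.

## Working session

There is one attempt and no reset: what is moved stays moved. The work goes in short steps, Python scripts to look and compute and a tool call to move; the robot and the scene stay as the last step left them, time stands still between calls to the robot, and variables do not carry over. Pictures are saved under pics/ and viewed, at most 10 in all, crops included, and the job is handed in when it is done.

Besides the shell and the picture viewer there is one more tool, called after "Call:" as name(argument=value, ...) on one line, values as JSON. play_rows: Moves the arm, as the interface text tells. Its arguments: {"type":"object","properties":{"motion":{"type":"array","items":{"type":"number","minimum":-1,"maximum":1}},"squeeze":{"type":"number"}},"required":["motion"]}

```bash
mkdir -p pics && ls
cat > h.py <<'E'
import numpy as np, cv2
from cell import manip, imaging, nets
def shot(cam,name=None):
    p=imaging.read_camera(cam)
    if name: cv2.imwrite(f'pics/{name}.png',cv2.cvtColor(p['image'],cv2.COLOR_RGB2BGR))
    return p
def ray(p,uv,z):
    R=np.array(p['R']);t=np.array(p['t'])
    d=R.T@np.array([(uv[0]-p['cx'])/p['fx'],(uv[1]-p['cy'])/p['fy'],1]); c=-R.T@t
    return c+d*(z-c[2])/d[2]
def proj(p,X):
    c=np.array(p['R'])@np.array(X)+np.array(p['t'])
    return np.array([p['fx']*c[0]/c[2]+p['cx'],p['fy']*c[1]/c[2]+p['cy']])
def find(q,p,z,n=1,f=None):
    for d in (f or nets.place_of)(q,p)[:n]:
        uv=np.array(d['position'])*[640,480]
        print(q,round(d['score'],2),uv.round(),ray(p,uv,z).round(0)[:2])
E
python3 - <<'E'
from h import *
for c in('top','scene'):
    p=shot(c,c+'0')
    print(c)
    for q,z in [('chipped_mid',20),('low_mid',11),('green_liner',0),('blue_liner',0),('rack',0),('gate_post',58),('oil_bottle',0),('spice_jar',0),('sauce_bowl',0),('spatula',0)]: find(q,p,z,2)
    find('pot1_mid',p,20,6)
print(manip.get_obs()['time'])
E
```

```text
pics
top
low_mid 0.87 [359. 273.] [442. -65.]
green_liner 0.6 [380. 183.] [ 691. -136.]
blue_liner 0.84 [314. 190.] [679.  50.]
rack 0.8 [342. 190.] [675. -28.]
rack 0.7 [380. 183.] [ 692. -135.]
gate_post 0.57 [333. 204.] [626.   0.]
oil_bottle 0.8 [192. 207.] [639. 394.]
spice_jar 0.66 [487. 197.] [ 644. -430.]
spatula 0.63 [131. 273.] [460. 562.]
pot1_mid 0.9 [313. 281.] [423.  61.]
scene
chipped_mid 0.83 [375. 201.] [410. 270.]
low_mid 0.58 [267. 246.] [448. -65.]
green_liner 0.64 [275. 330.] [ 691. -136.]
blue_liner 0.77 [349. 298.] [677.  52.]
blue_liner 0.18 [182. 265.] [ 417. -278.]
rack 0.68 [265. 246.] [436. -68.]
rack 0.67 [311. 313.] [682. -48.]
gate_post 0.93 [320. 271.] [621.   2.]
oil_bottle 0.95 [457. 246.] [635. 389.]
oil_bottle 0.29 [180. 262.] [ 404. -280.]
spice_jar 0.75 [132. 364.] [ 651. -430.]
sauce_bowl 0.82 [ 92. 304.] [ 457. -490.]
spatula 0.9 [470. 191.] [459. 569.]
pot1_mid 0.58 [307. 224.] [421.  56.]
pot1_mid 0.35 [347. 217.] [438. 167.]
pot1_mid 0.29 [ 95. 304.] [ 478. -479.]
1.2
```

View pics/top0.png

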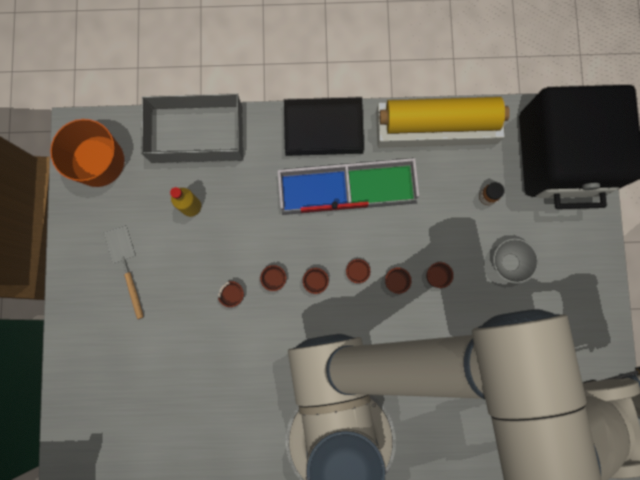

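View pics/scene0.png

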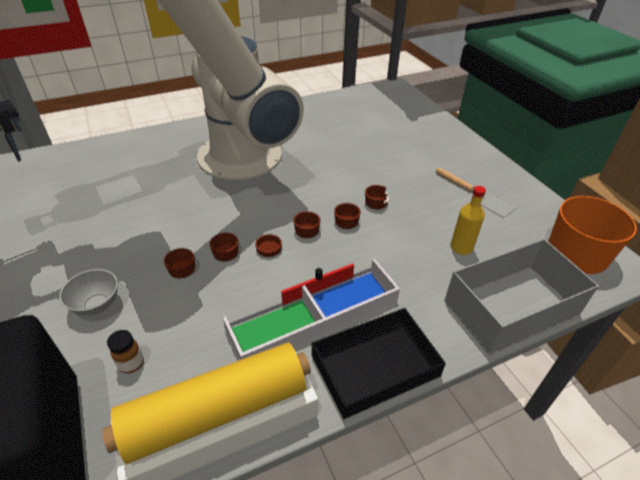

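The top view shows six pots in a row. The chipped one is leftmost at about (231,294) and the low one is at (358,270). The green bay is on the right at (380,183). The gate stands mid-way with its post at (333,204), so it has to go left (+y). The scene view agrees.

Run:
```python
from h import *
o=manip.get_obs();print(np.round(o['tcp_rot'],3),o['width'])
p=shot('top')
for uv in [(231,294),(273,277),(316,280),(358,270),(398,280),(439,274)]: print(uv,ray(p,uv,35).round()[:2])
# liner/blue colour centroids
im=p['image'].astype(int)
for n,m in [('green',(im[...,1]>im[...,0]+50)&(im[...,1]>im[...,2]+30)),('blue',(im[...,2]>im[...,0]+60)&(im[...,2]>im[...,1]+30)),('red',(im[...,0]>130)&(im[...,1]<60)&(im[...,2]<70))]:
    m=m.copy().astype(np.uint8); m[:150]=0;m[230:]=0;m[:,:260]=0;m[:,440:]=0
    r=cv2.minAreaRect(np.argwhere(m)[:,::-1].astype(np.float32)); print(n,r,[ray(p,q,45 if n=='red' else 0).round()[:2] for q in cv2.boxPoints(r)])
```

```text
[[ 0.973  0.232  0.   ]
 [ 0.232 -0.973 -0.   ]
 [ 0.     0.    -1.   ]] 0.9999827734143478
(231, 294) [392. 281.]
(273, 277) [435. 168.]
(316, 280) [423.  52.]
(358, 270) [447. -62.]
(398, 280) [ 417. -168.]
(439, 274) [ 430. -279.]
green ((380.6529235839844, 184.50843811035156), (32.48610305786133, 60.813987731933594), 85.03025817871094) [array([730., -49.]), array([ 740., -220.]), array([ 647., -223.]), array([637., -53.])]
blue ((314.1065673828125, 190.17214965820312), (32.95500564575195, 61.92644500732422), 84.80557250976562) [array([719., 140.]), array([730., -33.]), array([636., -39.]), array([625., 134.])]
red ((333.9631042480469, 205.5721435546875), (2.130031108856201, 66.27144622802734), 85.07289123535156) [array([621.,  88.]), array([632., -92.]), array([626., -92.]), array([615.,  87.])]
```

Call:
play_rows(motion=[0.06,0.06,0,0,0,0,1,0.06,0.06,0,0,0,0,1,0.06,0.06,0,0,0,0,1,0.06,0.06,0,0,0,0,1,0.06,0.06,0,0,0,0,1])

```text
time: 1.67
tcp_pos: [293.1, -459.2, 214.0]
tcp_rot: [[0.973, 0.231, 0.0], [0.231, -0.973, -0.0], [0.0, 0.0, -1.0]]
ft_force: [0.9, -0.7, -0.2]
width: 0.668
grasp_force: 0.0
```

Call:
play_rows(motion=[0.06,0.06,0,0,0,0,1,0.06,0.06,0,0,0,0,1,0.06,0.06,0,0,0,0,1,0.06,0.06,0,0,0,0,1,0.06,0.06,0,0,0,0,1])

```text
time: 2.08
tcp_pos: [440.6, -311.7, 214.1]
tcp_rot: [[0.973, 0.232, 0.0], [0.232, -0.973, -0.0], [0.0, 0.0, -1.0]]
ft_force: [0.5, -1.5, 0.7]
width: 0.3
grasp_force: 0.0
```

Call:
play_rows(motion=[0.04,0.06,0,0,0,-0.17,1,0.04,0.06,0,0,0,-0.17,1,0.04,0.06,0,0,0,0,1,0.04,0.06,0,0,0,0,1,0.04,0.06,0,0,0,0,1])

```text
time: 2.5
tcp_pos: [540.2, -161.7, 214.1]
tcp_rot: [[0.998, 0.056, 0.0], [0.056, -0.998, -0.0], [0.0, 0.0, -1.0]]
ft_force: [0.9, -0.6, 0.0]
width: 0.002
grasp_force: 0.0
```

Call:
play_rows(motion=[0.04,0.06,0,0,0,0,1,0.04,0.06,0,0,0,0,1,0.04,0.06,0,0,0,0,1,0.04,0.06,0,0,0,0,1,0,0,0,0,0,0,1])

```text
time: 2.92
tcp_pos: [622.2, -38.4, 213.8]
tcp_rot: [[0.998, 0.059, 0.002], [0.059, -0.998, 0.001], [0.002, -0.001, -1.0]]
ft_force: [-1.4, -0.4, -0.3]
width: 0.004
grasp_force: 0.0
```

Run:
```python
from h import *
o=manip.get_obs();print(np.round(o['tcp_pos'],1),np.round(o['tcp_rot'],3))
p=shot('wrist','w1')
for q,z in [('chipped_mid',20),('low_mid',11),('green_liner',0),('blue_liner',0),('rack',0),('gate_post',58)]: find(q,p,z,2)
find('pot1_mid',p,20,6)
```

```text
[622.2 -38.4 213.8] [[ 0.998  0.059  0.002]
 [ 0.059 -0.998  0.001]
 [ 0.002 -0.001 -1.   ]]
green_liner 0.65 [431. 139.] [ 688. -135.]
blue_liner 0.86 [228. 139.] [677.  50.]
rack 0.63 [328. 138.] [683. -41.]
gate_post 0.92 [276. 214.] [624.  -1.]
gate_post 0.19 [109. 377.] [460. 149.]
pot1_mid 0.18 [278. 216.] [612.   1.]
```

View pics/w1.png

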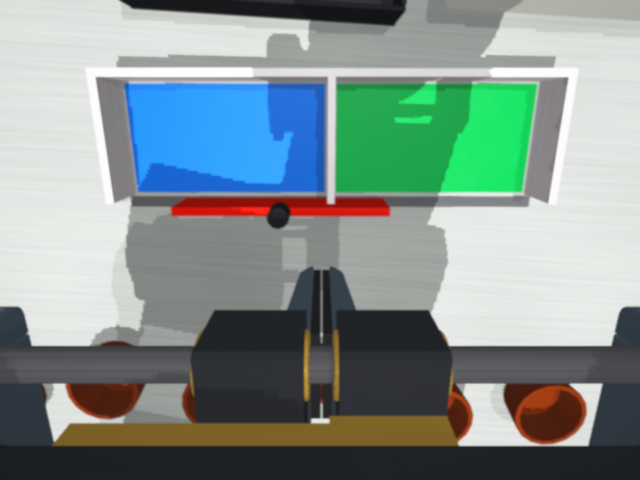

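The wrist view shows the post at (278,214), right of nothing obstructive, with the bays clear. I'll lower beside the post and push it +y.

Call:
play_rows(motion=[0,0,-0.066,0,0,0,1,0,0,-0.066,0,0,0,1,0,0,-0.066,0,0,0,1,0,0,-0.066,0,0,0,1,0,0,-0.056,0,0,0,1])

```text
time: 3.73
tcp_pos: [618.7, -43.9, 52.1]
tcp_rot: [[0.998, 0.055, -0.001], [0.055, -0.998, 0.0], [-0.001, -0.0, -1.0]]
ft_force: [0.3, 0.1, -0.6]
width: 0.005
grasp_force: 0.0
```

Call:
play_rows(motion=[0,0.02,0,0,0,0,1,-0.001,0.02,0,0,0,0,1,-0.001,0.02,0,0,0,0,1,-0.001,0.02,0,0,0,0,1,-0.001,0.02,0,0,0,0,1])

```text
time: 4.15
tcp_pos: [618.3, 7.8, 55.8]
tcp_rot: [[0.998, 0.056, 0.003], [0.056, -0.998, -0.0], [0.003, 0.0, -1.0]]
ft_force: [-0.2, -2.8, 1.1]
width: 0.004
grasp_force: 1.2
```

Call:
play_rows(motion=[-0.001,0.01,0,0,0,0,1,-0.001,0.01,0,0,0,0,1,0,0,0,0,0,0,1])

```text
time: 4.4
tcp_pos: [616.6, 17.8, 54.5]
tcp_rot: [[0.998, 0.057, 0.001], [0.057, -0.998, 0.0], [0.001, -0.0, -1.0]]
ft_force: [0.1, -0.4, 0.2]
width: 0.001
grasp_force: 0.0
```

Call:
play_rows(motion=[0,0.01,0,0,0,0,1,-0.001,0.01,0,0,0,0,1,0,0.01,0,0,0,0,1])

```text
time: 4.65
tcp_pos: [616.1, 29.8, 54.1]
tcp_rot: [[0.998, 0.056, 0.0], [0.056, -0.998, -0.003], [0.0, 0.003, -1.0]]
ft_force: [-3.6, -60.3, 5.8]
width: 0.01
grasp_force: 30.2
```

Run:
```python
from h import *
o=manip.get_obs();print(np.round(o['tcp_pos'],1),np.round(o['ft_force'],1))
for c in('wrist','top'):
    p=shot(c); find('gate_post',p,58); find('low_mid',p,11)
```

```text
[616.1  29.8  54.1] [ -3.6 -60.3   5.8]
gate_post 0.59 [281. 292.] [621.  47.]
```

The gate is at its stop (60 N, post at rack y ≈ 93). I'll back off and go look at the low pot.

Call:
play_rows(motion=[0,-0.03,0,0,0,0,1,-0.02,-0.03,0.06,0,0,0,1,-0.06,-0.03,0.06,0,0,0,1,-0.08,-0.02,0.06,0,0,0,1,-0.08,-0.02,0,0,0,0,1])

```text
time: 5.37
tcp_pos: [507.5, -31.3, 139.8]
tcp_rot: [[0.998, 0.055, 0.007], [0.055, -0.998, -0.001], [0.007, 0.001, -1.0]]
ft_force: [0.6, -0.7, 0.5]
width: 0.005
grasp_force: 0.0
```

Call:
play_rows(motion=[-0.08,-0.02,0,0,0,0,1,-0.08,-0.02,0,0,0,0,1,-0.08,-0.01,0,0,0,0,1,0,0,0,0,0,0,1])

```text
time: 5.7
tcp_pos: [376.9, -54.5, 135.5]
tcp_rot: [[0.998, 0.055, -0.007], [0.055, -0.999, 0.002], [-0.007, -0.003, -1.0]]
ft_force: [-1.1, 0.5, -1.3]
width: 0.001
grasp_force: 0.0
```

Run:
```python
from h import *
o=manip.get_obs();print(np.round(o['tcp_pos'],1),np.round(o['ft_force'],1))
p=shot('wrist','w2'); print((-np.array(p['R']).T@p['t']).round())
find('low_mid',p,11,2); find('pot1_mid',p,20,4)
for d in nets.trace('low_mid',p)[:1]:
    m=d['pixels'].astype(np.uint8); c=max(cv2.findContours(m,0,1)[0],key=len)[:,0]
    W=np.array([ray(p,q,22)[:2] for q in c],np.float32); print('rim',cv2.minEnclosingCircle(W),W.min(0),W.max(0))
find('gate_post',p,58)
```

```text
[376.9 -54.5 135.5] [-1.1  0.5 -1.3]
[459. -51. 306.]
low_mid 0.57 [340. 133.] [446. -64.]
pot1_mid 0.96 [169. 157.] [424.  52.]
rim ((446.22796630859375, -62.24242401123047), 33.9552116394043) [412.7707   -95.989426] [479.78033  -28.992634]
gate_post 0.63 [488. 183.] [ 423. -153.]
```

View pics/w2.png

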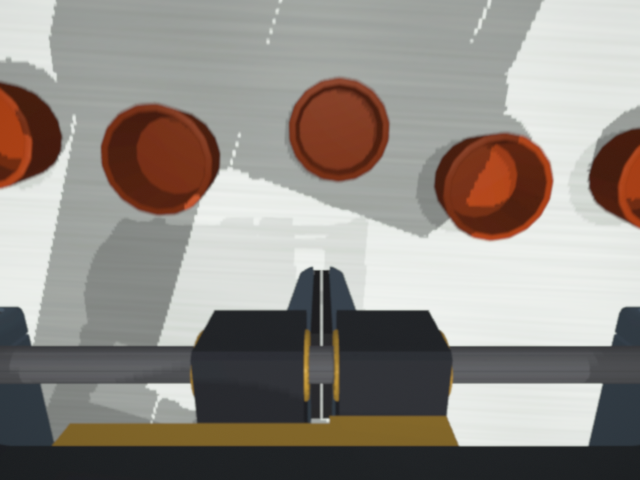

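The low pot is at (339,130) in the wrist view, giving a rim centre of about (446,-62.5).

Call:
play_rows(motion=[0.045,-0.006,-0.03,0,0,0,1,0.05,-0.006,-0.06,0,0,0,1,0.042,-0.004,-0.06,0,0,0,1,0,0,0,0,0,0,1,0,0,0,0,0,0,1])

```text
time: 6.37
tcp_pos: [454.4, -63.1, 59.4]
tcp_rot: [[0.998, 0.057, -0.003], [0.057, -0.998, 0.001], [-0.003, -0.001, -1.0]]
ft_force: [0.3, 0.4, 0.2]
width: 0.002
grasp_force: 0.0
```

Call:
play_rows(motion=[-0.016,0.001,-0.03,0,0,0,1,0,0,-0.04,0,0,0,1,0,0,-0.026,0,0,0,1,0,0,0,0,0,0,1])

```text
time: 6.7
tcp_pos: [445.1, -62.6, 12.6]
tcp_rot: [[0.998, 0.056, -0.002], [0.056, -0.998, 0.0], [-0.001, -0.001, -1.0]]
ft_force: [-0.5, 0.1, 0.4]
width: 0.007
grasp_force: 0.0
```

Call:
play_rows(motion=[0.015,-0.0115,-0.003,0,0,0,1,0.02,-0.015,0,0,0,0,1,0.026,-0.0195,0,0,0,0,1,0.026,-0.0195,0,0,0,0,1,0.026,-0.0195,0,0,0,0,1])

```text
time: 7.12
tcp_pos: [504.2, -106.4, 13.6]
tcp_rot: [[0.998, 0.056, 0.002], [0.056, -0.998, -0.001], [0.002, 0.001, -1.0]]
ft_force: [-0.1, 0.8, -0.3]
width: 0.002
grasp_force: 0.2
```

Call:
play_rows(motion=[0.026,-0.0195,0,0,0,0,1,0.026,-0.0195,0,0,0,0,1,0.026,-0.0195,0,0,0,0,1,0.02,-0.015,0,0,0,0,1,0.014,-0.01,0,0,0,0,1])

```text
time: 7.53
tcp_pos: [560.6, -148.6, 13.6]
tcp_rot: [[0.998, 0.055, 0.003], [0.055, -0.998, -0.001], [0.003, 0.001, -1.0]]
ft_force: [-2.1, 0.6, 0.5]
width: 0.008
grasp_force: 0.4
```

```bash
cat >> h.py <<'E'
def rim(q,p,z):
    for d in nets.trace(q,p)[:1]:
        c=max(cv2.findContours(d['pixels'].astype(np.uint8),0,1)[0],key=len)[:,0]
        W=np.array([ray(p,u,z)[:2] for u in c],np.float32); print(q,'rim',cv2.minEnclosingCircle(W),W.min(0),W.max(0))
E
python3 - <<'E'
from h import *
o=manip.get_obs();print(np.round(o['tcp_pos'],1),np.round(o['ft_force'],1))
p=shot('wrist','w3')
find('low_mid',p,11,2);rim('low_mid',p,22)
p=shot('scene');find('low_mid',p,11,2);rim('low_mid',p,22)
E
```

```text
[ 560.6 -148.6   13.6] [-2.1  0.6  0.5]
low_mid 0.94 [301. 307.] [ 556. -140.]
low_mid rim ((560.513427734375, -139.7122802734375), 32.671627044677734) [ 558.2598  -172.33434] [ 592.0789  -107.09024]
low_mid 0.83 [249. 286.] [ 558. -149.]
low_mid rim ((569.65478515625, -140.44488525390625), 41.37923049926758) [ 533.6914  -176.23398] [ 608.73444 -108.21282]
```

View pics/w3.png

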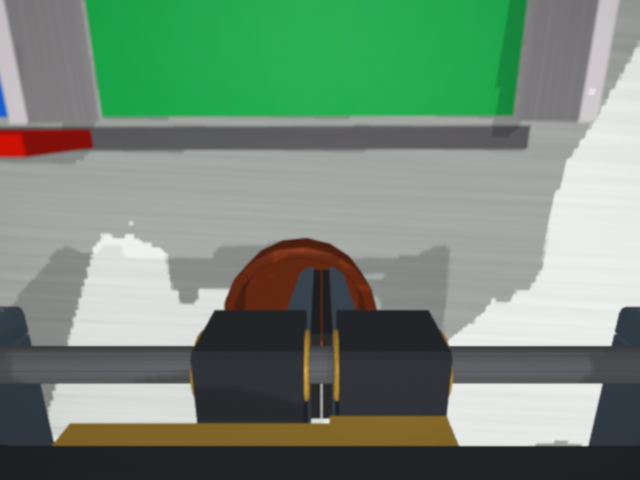

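The low pot follows the fingers: its rim top is at (303,240), centre near (556,-140). Continuing.

Call:
play_rows(motion=[0.018,-0.016,0,0,0,0,1,0.024,-0.022,0,0,0,0,1,0.022,-0.02,0,0,0,0,1,0.016,-0.012,0,0,0,0,1,0.02,0,0,0,0,0,1])

```text
time: 8.25
tcp_pos: [608.1, -182.8, 11.7]
tcp_rot: [[0.998, 0.055, -0.001], [0.055, -0.998, 0.0], [-0.001, -0.0, -1.0]]
ft_force: [-0.7, 0.8, 0.2]
width: 0.004
grasp_force: 0.4
```

Call:
play_rows(motion=[0.024,0.0014,0,0,0,0,1,0.024,0.0014,0,0,0,0,1,0.024,0.0014,0,0,0,0,1,0.024,0.0014,0,0,0,0,1,0.024,0.0014,0,0,0,0,1])

```text
time: 8.67
tcp_pos: [668.2, -178.0, 11.6]
tcp_rot: [[0.998, 0.056, -0.001], [0.056, -0.998, 0.0], [-0.001, -0.0, -1.0]]
ft_force: [-0.4, -0.8, -0.3]
width: 0.006
grasp_force: 0.3
```

Run:
```python
from h import *
o=manip.get_obs();print(np.round(o['tcp_pos'],1),np.round(o['ft_force'],1))
p=shot('wrist')
find('low_mid',p,11,2);rim('low_mid',p,22)
p=shot('scene');find('low_mid',p,11,2)
```

```text
[ 668.2 -178.    11.6] [-0.4 -0.8 -0.3]
low_mid 0.92 [323. 323.] [ 657. -180.]
low_mid rim ((669.457275390625, -178.89669799804688), 31.212322235107422) [ 667.48175 -210.07164] [ 696.1269 -147.7161]
low_mid 0.86 [249. 327.] [ 670. -186.]
```

Call:
play_rows(motion=[0.022,0.0014,0,0,0,0,1,0.022,0.0014,0,0,0,0,1,0.016,0.001,0,0,0,0,1,-0.012,0,0,0,0,0,1,-0.006,0,0.02,0,0,0,1])

```text
time: 9.33
tcp_pos: [687.3, -176.3, 20.0]
tcp_rot: [[0.998, 0.056, -0.004], [0.056, -0.998, 0.001], [-0.003, -0.001, -1.0]]
ft_force: [-0.2, 1.2, 0.0]
width: 0.004
grasp_force: 0.0
```

Call:
play_rows(motion=[0,0,0.06,0,0,0,1,0,0,0.07,0,0,0,1,-0.03,0.04,0.07,0,0,0,1,-0.05,0.06,0.07,0,0,0,1,-0.05,0.065,0,0,0,0,1])

```text
time: 9.75
tcp_pos: [631.8, -102.5, 154.6]
tcp_rot: [[0.999, 0.054, 0.009], [0.054, -0.999, -0.003], [0.009, 0.003, -1.0]]
ft_force: [0.9, 0.3, 0.9]
width: 0.007
grasp_force: 0.0
```

Call:
play_rows(motion=[-0.05,0.065,0,0,0,0,1,-0.05,0.065,0,0,0,0,1,-0.05,0.065,0,0,0,0,1,-0.05,0.065,0,0,0,0,1,-0.05,0.065,0,0,0,0,1])

```text
time: 10.17
tcp_pos: [502.4, 62.3, 149.1]
tcp_rot: [[0.998, 0.055, 0.0], [0.055, -0.998, -0.0], [0.0, 0.0, -1.0]]
ft_force: [1.3, 0.4, -1.1]
width: 0.004
grasp_force: 0.0
```

Call:
play_rows(motion=[-0.05,0.065,0,0,0,0,1,-0.05,0.065,0,0,0,0,1,-0.05,0.065,0,0,0,0,1,-0.05,0.065,0,0,0,0,1,-0.05,0.065,0,0,0,0,1])

```text
time: 10.58
tcp_pos: [377.6, 224.4, 149.0]
tcp_rot: [[0.998, 0.055, 0.0], [0.055, -0.998, 0.0], [0.0, -0.0, -1.0]]
ft_force: [0.3, 0.9, 0.5]
width: 0.007
grasp_force: 0.0
```

Run:
```python
from h import *
o=manip.get_obs();print(np.round(o['tcp_pos'],1),np.round(o['ft_force'],1))
p=shot('top');find('low_mid',p,11,2);rim('low_mid',p,22)
p=shot('wrist');find('chipped_mid',p,20,2);rim('chipped_mid',p,40); find('pot1_mid',p,20,4)
```

```text
[377.6 224.4 149. ] [0.3 0.9 0.5]
low_mid 0.92 [397. 183.] [ 689. -180.]
low_mid rim ((690.350830078125, -177.44512939453125), 33.75075912475586) [ 657.7695  -210.26459] [ 723.2581  -148.68094]
chipped_mid 0.85 [245. 204.] [392. 283.]
chipped_mid rim ((393.89862060546875, 282.87445068359375), 37.05453872680664) [357.86765 247.34166] [428.31616 315.96564]
pot1_mid 0.71 [561. 179.] [424.  53.]
```

The low pot sits in the bay at (690,-178). The chipped pot is at (392.5,283).

Call:
play_rows(motion=[0.01,0.035,0,0,0,0,1,0.01,0.04,-0.03,0,0,0,1,0.008,0.035,-0.06,0,0,0,1,0,0,-0.06,0,0,0,1,0,0,0,0,0,0,1])

```text
time: 11.35
tcp_pos: [392.8, 277.3, 69.6]
tcp_rot: [[0.998, 0.055, -0.005], [0.055, -0.999, -0.003], [-0.005, 0.003, -1.0]]
ft_force: [-1.9, -2.0, -0.5]
width: 0.003
grasp_force: 0.0
```

Call:
play_rows(motion=[0,0,0,0,0,0,1])

```text
time: 11.43
tcp_pos: [393.6, 277.5, 72.8]
tcp_rot: [[0.999, 0.054, -0.003], [0.054, -0.999, -0.002], [-0.003, 0.002, -1.0]]
ft_force: [0.4, -0.1, 0.9]
width: 0.01
grasp_force: 0.0
```

Call:
play_rows(motion=[-0.001,0.011,-0.02,0,0,0,1,0,0,-0.04,0,0,0,1,0,0,-0.04,0,0,0,1,0,0,-0.022,0,0,0,1,0,0,0,0,0,0,1])

```text
time: 11.85
tcp_pos: [393.5, 284.0, 11.8]
tcp_rot: [[0.998, 0.055, -0.001], [0.055, -0.999, -0.0], [-0.001, 0.0, -1.0]]
ft_force: [-0.4, 0.0, 1.0]
width: 0.008
grasp_force: 0.0
```

Call:
play_rows(motion=[0.018,-0.002,0,0,0,0,1,0.026,-0.003,0,0,0,0,1,0.032,-0.004,0,0,0,0,1,0.032,-0.004,0,0,0,0,1,0.032,-0.004,0,0,0,0,1])

```text
time: 12.27
tcp_pos: [466.4, 275.9, 14.0]
tcp_rot: [[0.998, 0.055, 0.002], [0.055, -0.998, 0.001], [0.003, -0.001, -1.0]]
ft_force: [-1.0, -0.4, -0.3]
width: 0.006
grasp_force: 0.3
```

Call:
play_rows(motion=[0.032,-0.004,0,0,0,0,1,0.032,-0.004,0,0,0,0,1,0.032,-0.004,0,0,0,0,1,0.03,-0.006,0,0,0,0,1,0.02,-0.016,0,0,0,0,1])

```text
time: 12.68
tcp_pos: [540.1, 259.1, 14.1]
tcp_rot: [[0.998, 0.055, 0.004], [0.055, -0.998, 0.001], [0.004, -0.001, -1.0]]
ft_force: [-0.8, 1.1, 0.9]
width: 0.008
grasp_force: 0.6
```

Run:
```python
from h import *
o=manip.get_obs();print(np.round(o['tcp_pos'],1),np.round(o['ft_force'],1))
p=shot('wrist');find('chipped_mid',p,20,2)
p=shot('scene');find('chipped_mid',p,20,2)
```

```text
[540.1 259.1  14.1] [-0.8  1.1  0.9]
chipped_mid 0.94 [316. 326.] [530. 261.]
chipped_mid 0.71 [394. 231.] [539. 252.]
```

Call:
play_rows(motion=[0.002,-0.025,-0.004,0,0,0,1,0,-0.032,0,0,0,0,1,0,-0.036,0,0,0,0,1,0,-0.036,0,0,0,0,1,0,-0.036,0,0,0,0,1])

```text
time: 13.3
tcp_pos: [536.7, 175.4, 10.5]
tcp_rot: [[0.998, 0.057, -0.0], [0.057, -0.998, -0.0], [-0.0, 0.0, -1.0]]
ft_force: [-0.5, 1.1, -0.6]
width: 0.002
grasp_force: 0.4
```

Call:
play_rows(motion=[0,-0.036,0,0,0,0,1,0,-0.036,0,0,0,0,1,0,-0.036,0,0,0,0,1,0,-0.036,0,0,0,0,1,0,-0.036,0,0,0,0,1])

```text
time: 13.72
tcp_pos: [536.6, 85.4, 10.5]
tcp_rot: [[0.998, 0.056, -0.001], [0.056, -0.998, 0.0], [-0.001, -0.0, -1.0]]
ft_force: [1.1, 1.1, -0.8]
width: 0.006
grasp_force: 0.4
```

Run:
```python
from h import *
o=manip.get_obs();print(np.round(o['tcp_pos'],1),np.round(o['ft_force'],1))
p=shot('wrist');find('chipped_mid',p,20,2)
```

```text
[536.6  85.4  10.5] [ 1.1  1.1 -0.8]
chipped_mid 0.68 [288. 312.] [535.  99.]
```

Call:
play_rows(motion=[0.002,-0.034,0.001,0,0,0,1,0.002,-0.036,0,0,0,0,1,0.002,-0.036,0,0,0,0,1,0.002,-0.036,0,0,0,0,1,0.002,-0.036,0,0,0,0,1])

```text
time: 14.23
tcp_pos: [542.0, -2.7, 11.0]
tcp_rot: [[0.998, 0.056, -0.0], [0.056, -0.998, 0.0], [-0.0, -0.0, -1.0]]
ft_force: [0.9, 1.1, 0.1]
width: 0.008
grasp_force: 0.6
```

Call:
play_rows(motion=[0.002,-0.036,0,0,0,0,1,0.002,-0.036,0,0,0,0,1,0.002,-0.036,0,0,0,0,1,0.002,-0.036,0,0,0,0,1,0.002,-0.036,0,0,0,0,1])

```text
time: 14.65
tcp_pos: [547.1, -92.7, 11.0]
tcp_rot: [[0.998, 0.056, -0.0], [0.056, -0.998, 0.0], [-0.0, -0.0, -1.0]]
ft_force: [0.1, 1.5, 0.2]
width: 0.001
grasp_force: 0.6
```

Call:
play_rows(motion=[0,-0.024,0,0,0,0,1,0,-0.016,0,0,0,0,1,0,0,0,0,0,0,1])

```text
time: 14.9
tcp_pos: [547.5, -113.4, 11.0]
tcp_rot: [[0.998, 0.055, 0.0], [0.055, -0.998, -0.0], [0.0, 0.0, -1.0]]
ft_force: [-0.1, 0.1, 0.0]
width: 0.001
grasp_force: 0.0
```

Run:
```python
from h import *
o=manip.get_obs();print(np.round(o['tcp_pos'],1),np.round(o['ft_force'],1))
p=shot('wrist','w4');find('chipped_mid',p,20,2);rim('chipped_mid',p,40);find('low_mid',p,11,2)
```

```text
[ 547.5 -113.4   11. ] [-0.1  0.1  0. ]
chipped_mid 0.95 [292. 311.] [ 546. -101.]
chipped_mid rim ((557.1696166992188, -103.01885986328125), 31.792253494262695) [ 554.18274 -134.73724] [588.1039  -71.30047]
```

View pics/w4.png

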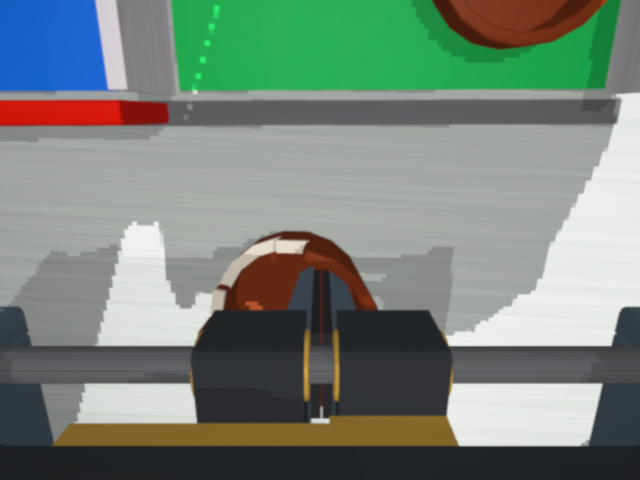

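The chipped pot is at (290,300) in the picture, centred on the left half of the bay, with the low pot parked on the right. I'll re-centre the fingers a little and push in.

Call:
play_rows(motion=[0,0.016,-0.001,0,0,0,1,0.018,0.001,0,0,0,0,1,0.022,0.0013,0,0,0,0,1,0.026,0.0016,0,0,0,0,1,0.026,0.0016,0,0,0,0,1])

```text
time: 15.52
tcp_pos: [594.5, -100.9, 10.4]
tcp_rot: [[0.998, 0.057, -0.0], [0.057, -0.998, 0.0], [-0.0, -0.0, -1.0]]
ft_force: [0.4, 0.6, -1.3]
width: 0.004
grasp_force: 0.4
```

Run:
```python
from h import *
o=manip.get_obs();print(np.round(o['tcp_pos'],1),np.round(o['ft_force'],1))
p=shot('wrist');find('chipped_mid',p,20,2);rim('chipped_mid',p,40);find('low_mid',p,11,2)
```

```text
[ 594.5 -100.9   10.4] [ 0.4  0.6 -1.3]
chipped_mid 0.97 [321. 330.] [ 585. -102.]
chipped_mid rim ((605.0482177734375, -101.37368774414062), 28.053524017333984) [ 603.45825 -129.38202] [629.0979   -73.355736]
low_mid 0.73 [534.  89.] [ 690. -179.]
```

Call:
play_rows(motion=[0.026,0.0016,0,0,0,0,1,0.026,0.0016,0,0,0,0,1,0.026,0.0016,0,0,0,0,1,0.026,0.0016,0,0,0,0,1,0.026,0.0016,0,0,0,0,1])

```text
time: 16.13
tcp_pos: [658.0, -97.5, 10.2]
tcp_rot: [[0.998, 0.056, -0.001], [0.056, -0.998, 0.0], [-0.001, -0.0, -1.0]]
ft_force: [-1.7, -0.1, 0.3]
width: 0.003
grasp_force: 0.5
```

Run:
```python
from h import *
o=manip.get_obs();print(np.round(o['tcp_pos'],1),np.round(o['ft_force'],1))
p=shot('wrist');find('chipped_mid',p,20,2);find('low_mid',p,11,2)
p=shot('scene');find('chipped_mid',p,20,2);find('low_mid',p,11,2)
```

```text
[658.  -97.5  10.2] [-1.7 -0.1  0.3]
chipped_mid 0.82 [322. 330.] [648. -99.]
low_mid 0.93 [512. 244.] [ 690. -179.]
chipped_mid 0.91 [284. 308.] [ 658. -102.]
low_mid 0.89 [253. 334.] [ 688. -184.]
```

Call:
play_rows(motion=[0.024,0.0014,0,0,0,0,1,0.024,0.0014,0,0,0,0,1,0.02,0.0012,0,0,0,0,1,0.012,0.0005,0,0,0,0,1,0,0,0,0,0,0,1])

```text
time: 16.85
tcp_pos: [698.9, -95.6, 10.4]
tcp_rot: [[0.998, 0.056, 0.0], [0.056, -0.998, -0.0], [0.0, 0.0, -1.0]]
ft_force: [0.0, 0.0, 0.4]
width: 0.005
grasp_force: 0.0
```

Call:
play_rows(motion=[-0.015,0,0,0,0,0,1,0,0,0.02,0,0,0,1,0,0,0.05,0,0,0,1,0,0,0.07,0,0,0,1,0,0,0.08,0,0,0,1])

```text
time: 17.27
tcp_pos: [689.0, -95.4, 120.9]
tcp_rot: [[0.998, 0.055, -0.003], [0.055, -0.998, 0.001], [-0.003, -0.001, -1.0]]
ft_force: [0.7, 0.7, -0.2]
width: 0.005
grasp_force: 0.0
```

Call:
play_rows(motion=[-0.025,0.07,0.02,0,0,0,1,-0.025,0.075,0,0,0,0,1,-0.03,0.075,0,0,0,0,1,-0.03,0.075,0,0,0,0,1,-0.03,0.07,0,0,0,0,1])

```text
time: 17.68
tcp_pos: [619.2, 88.4, 131.4]
tcp_rot: [[0.998, 0.055, 0.0], [0.055, -0.998, 0.0], [0.0, -0.0, -1.0]]
ft_force: [0.8, 0.1, -0.5]
width: 0.005
grasp_force: 0.0
```

Run:
```python
from h import *
o=manip.get_obs();print(np.round(o['tcp_pos'],1),np.round(o['ft_force'],1))
p=shot('wrist');find('chipped_mid',p,20,2);find('low_mid',p,11,2);find('gate_post',p,58)
p=shot('top','t2');find('chipped_mid',p,20,2);rim('chipped_mid',p,40);find('low_mid',p,11,2);find('pot1_mid',p,20,5)
cv2.imwrite('pics/t2c.png',cv2.resize(cv2.cvtColor(p['image'][140:310,200:460],cv2.COLOR_RGB2BGR),None,fx=3,fy=3))
```

```text
[619.2  88.4 131.4] [ 0.8  0.1 -0.5]
chipped_mid 0.81 [599. 147.] [690. -95.]
gate_post 0.9 [385. 249.] [622.  48.]
chipped_mid 0.88 [365. 185.] [684. -91.]
chipped_mid 0.57 [510. 263.] [ 455. -476.]
chipped_mid rim ((686.3917236328125, -174.4345703125), 33.92085647583008) [ 654.06116 -207.53683] [ 718.6791  -144.00803]
low_mid 0.56 [397. 186.] [ 680. -181.]
```

View pics/t2c.png

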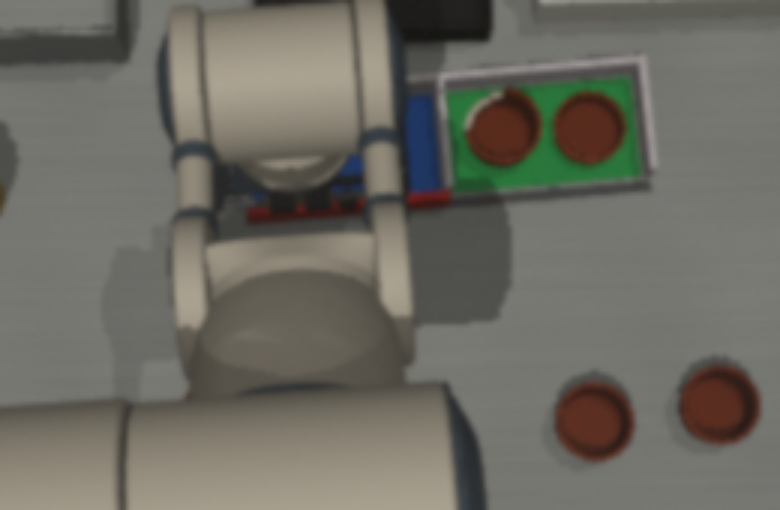

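Both rejects stand inside the green bay, at crop pixels (503,127) and (590,128). Now I'll close the gate.

Call:
play_rows(motion=[0.002,0,-0.05,0,0,0,1,0.002,0,-0.06,0,0,0,1,0,0,-0.048,0,0,0,1,0,0,0,0,0,0,1,0,0,0,0,0,0,1])

```text
time: 18.55
tcp_pos: [622.5, 86.2, 50.8]
tcp_rot: [[0.998, 0.055, -0.002], [0.055, -0.998, -0.0], [-0.002, -0.0, -1.0]]
ft_force: [0.6, 0.3, -0.0]
width: 0.004
grasp_force: 0.0
```

Call:
play_rows(motion=[0.001,-0.02,0,0,0,0,1,0.001,-0.024,0,0,0,0,1,0.002,-0.028,0,0,0,0,1,0.002,-0.028,0,0,0,0,1,0.002,-0.028,0,0,0,0,1])

```text
time: 18.97
tcp_pos: [627.6, 21.0, 52.3]
tcp_rot: [[0.998, 0.055, 0.001], [0.055, -0.998, -0.0], [0.001, 0.0, -1.0]]
ft_force: [1.0, 1.5, 2.1]
width: 0.008
grasp_force: 1.3
```

Call:
play_rows(motion=[0.002,-0.028,0,0,0,0,1,0.002,-0.028,0,0,0,0,1,0.002,-0.028,0,0,0,0,1,0.002,-0.028,0,0,0,0,1,0.002,-0.028,0,0,0,0,1])

```text
time: 19.38
tcp_pos: [631.9, -48.5, 51.3]
tcp_rot: [[0.998, 0.056, -0.001], [0.056, -0.998, 0.0], [-0.001, -0.0, -1.0]]
ft_force: [-0.5, 2.8, 1.1]
width: 0.007
grasp_force: 1.3
```

Call:
play_rows(motion=[0.001,-0.026,0,0,0,0,1,0.001,-0.026,0,0,0,0,1,0.001,-0.024,0,0,0,0,1,0.001,-0.02,0,0,0,0,1,0,-0.012,0,0,0,0,1])

```text
time: 19.8
tcp_pos: [634.2, -102.5, 51.4]
tcp_rot: [[0.998, 0.055, 0.0], [0.055, -0.998, -0.0], [0.0, 0.0, -1.0]]
ft_force: [1.8, 1.1, 0.5]
width: 0.005
grasp_force: 0.9
```

Call:
play_rows(motion=[0,-0.01,0,0,0,0,1,0,-0.01,0,0,0,0,1])

```text
time: 19.97
tcp_pos: [634.0, -111.3, 51.4]
tcp_rot: [[0.998, 0.056, -0.0], [0.056, -0.998, 0.0], [-0.0, -0.0, -1.0]]
ft_force: [1.4, 2.4, 0.5]
width: 0.002
grasp_force: 0.9
```

Call:
play_rows(motion=[0,-0.006,0,0,0,0,1,0,-0.006,0,0,0,0,1])

```text
time: 20.13
tcp_pos: [634.0, -117.1, 51.4]
tcp_rot: [[0.998, 0.056, -0.0], [0.056, -0.998, 0.0], [-0.0, -0.0, -1.0]]
ft_force: [2.0, 2.7, -0.0]
width: 0.008
grasp_force: 0.9
```

Call:
play_rows(motion=[0,-0.006,0,0,0,0,1,0,-0.004,0,0,0,0,1])

```text
time: 20.3
tcp_pos: [634.0, -119.9, 51.4]
tcp_rot: [[0.998, 0.055, -0.0], [0.055, -0.998, 0.003], [-0.0, -0.003, -1.0]]
ft_force: [4.1, 30.9, 4.4]
width: 0.0
grasp_force: 15.7
```

Force jumped to 31 N, so the gate is at its stop. I'll back off, lift clear and check.

Call:
play_rows(motion=[0,0.03,0,0,0,0,1,0,0.03,0.04,0,0,0,1,-0.02,0.03,0.07,0,0,0,1,-0.05,0.06,0.07,0,0,0,1,-0.05,0.07,0.07,0,0,0,1])

```text
time: 20.72
tcp_pos: [584.8, -26.5, 161.8]
tcp_rot: [[0.998, 0.055, 0.0], [0.055, -0.998, -0.001], [0.0, 0.001, -1.0]]
ft_force: [1.4, -0.3, 1.3]
width: 0.009
grasp_force: 0.0
```

Call:
play_rows(motion=[-0.04,0.07,0.02,0,0,0,1,-0.04,0.07,0,0,0,0,1,-0.03,0.07,0,0,0,0,1,0,0,0,0,0,0,1,0,0,0,0,0,0,1])

```text
time: 21.13
tcp_pos: [529.4, 79.8, 170.8]
tcp_rot: [[0.998, 0.059, -0.0], [0.059, -0.998, -0.0], [-0.0, 0.0, -1.0]]
ft_force: [0.3, -0.8, -0.8]
width: 0.004
grasp_force: 0.0
```

Run:
```python
from h import *
o=manip.get_obs();print(np.round(o['tcp_pos'],1),np.round(o['ft_force'],1))
p=shot('scene','s3')
for q,z in [('chipped_mid',20),('low_mid',11),('gate_post',58)]: find(q,p,z)
p=shot('top')
for q,z in [('chipped_mid',20),('low_mid',11),('gate_post',58)]: find(q,p,z)
```

```text
[529.4  79.8 170.8] [ 0.3 -0.8 -0.8]
chipped_mid 0.89 [289. 320.] [ 692. -103.]
low_mid 0.89 [256. 336.] [ 697. -181.]
gate_post 0.63 [266. 296.] [ 639. -135.]
chipped_mid 0.95 [364. 184.] [686. -89.]
low_mid 0.66 [398. 183.] [ 689. -183.]
gate_post 0.58 [384. 199.] [ 634. -138.]
```

View pics/s3.png

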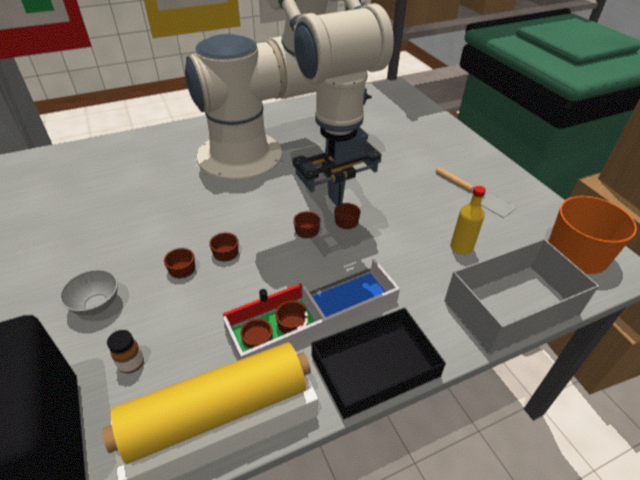

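The gate is shut across the green bay (post at 264,295) with both rejects inside at (257,333) and (291,317). The four sound pots have not moved.

```bash
python3 -c "
from cell import manip
print(manip.close_job())"
```

```text
the job is handed in; nothing more can be done
None
```

The chipped pot and the low pot are both in the green bay, with the gate pushed to its stop across it; the four sound pots show no movement in the final picture, and the job was handed in at about 21 s.

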